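# Lay the mounted printing block down on the carving board and clamp it

### The arm

A 7-joint arm with a two-finger parallel gripper is mounted at the origin on a cart in front of the work surface, level with it; the furniture and walls round the work are solid. World frame = base frame: x ahead of the robot, y to its left, z up, the work surface at z = 0. Lengths are in m, angles in rad, forces in N, time in s.
With the tool pointing down it reaches from about 0.4 to 0.875 m from the base axis. Payload 19.3 kg.
Tool frame: the origin (TCP) lies at the very end of the fingers, on their centre line; the grasp point (between the pads) lies 19 mm behind it; z points along the fingers, y is the line along which they close (so a half turn about z gives the same grasp; the last joint's range is limited). The gripper opens to 85 mm and grips with 20 to 120 N. Pads are 22 mm wide; open, the fingers measure 114 mm over their backs; the gripper's body (76 mm by 85 mm) begins 54 mm behind the grasp point. The pads swing forward as they close: fully open they stand 13 mm farther back than shut.
Start: joints at [1.04, 0.521, -0.036, 1.599, 0.021, 1.021, -0.113], TCP at [0.278, -0.56, 0.231] pointing down, gripper open.
Joint ranges: [-2.91, 2.91], [-0.3, 2.13], [-1.5, 1.42], [0.17, 2.43], [-1.26, 4.41], [0.16, 1.93], [-2.52, 2.52]. Speed limits (rad/s): [1.89, 1.89, 2.39, 2.39, 3.01, 3.01, 3.01].

### API

Orientations are given as a unit quaternion [x, y, z, w].
In Python, from cell import readout, viewer, job_done gives the robot as it stands.
- The arm moves only by the shell command python3 -m jog 'ROWS' [FORCE]. ROWS is JSON, a list of rows, each an object with "rotation": the turn, a rotation vector about the world's x, y, z in rad, a list of three; "delta_pos": the shift along the world's x, y, z in m, a list of three; "gripper": the closure in counts, from 0 (fully open) to 255 (shut). In form: [{"rotation": [wx, wy, wz], "delta_pos": [dx, dy, dz], "gripper": gripper}, ...]. A call has 1 to 5 rows; each row is the pose to reach, as a shift and turn from the pose commanded when the call began; what a row does not reach only later rows make up. A row lasts 1/10 s, in which the tool goes at most 50 mm and 8.59 degrees, less where a joint would pass 70% of its speed; a pose out of reach is approached as far as the arm can. A call with a gripper value outside its range is refused whole. The fingers move at their own pace and stop on an object; FORCE is the grip in N (left out, the last holds). Time passes only in rows, so rows that repeat a pose let the fingers close. It gives the time, the measured TCP pose, the force, the opening and the grip force at its end, in the units of the state.
- readout.observe(): the state, without advancing time (a new reading comes with each control period).
- viewer.grab_frame(name): name is "side" or "top" or "wrist"; returns (picture, depth): 400x640x3 uint8, red, green, blue; 400x640 float32, m along the optical axis (not along the pixel's ray), 0 where there is no reading.
- viewer.calibration(name): a dict with "fov_y" (degrees; the focal length in pixels is half the picture's height over the tangent of half this angle, whatever the lens; pixels are square), "cx", "cy" (the principal point, pixels), "D" ([k1, k2, p1, p2, k3] as OpenCV has them; the pictures are not rectified), "origin" and "attitude" of the camera in the world. Camera axes: x right, y down, z forward; pixel columns grow to the right and rows downward; lengths in m; the calibration is good to about 2 mm. A picture is of the moment at which its call begins: read the wrist's pose just before it. calibration takes no time and is no camera call; for the wrist camera it gives the pose at the moment of the call.
- job_done(): hands the job in; it is judged then, once.
Trained networks look in the newest picture that a camera, given by its name, has taken for a name from the list of things; names that differ only in an ending like _2 or _b are one class to them, and where a whole thing is asked for, a point or a joint stands for the part that bears it (a point fixed in the world has none). Each returns a list of dicts, best first, with "confidence" (0 to 1); they miss things now and then, are a little off and sometimes report something else, mostly with a low value. They report only what shows in the picture. A call takes as long as a camera call. They do not tell look-alikes from the thing itself.
- viewer.boxes_of(camera, query): "box" ([left, top, width, height] in pixels, round what is visible of it).
- viewer.masks_of(camera, query): "mask" (400x640 bool, what is visible of it) and "box" ([left, top, width, height] in pixels, round what is visible of it).
- viewer.landmark_of(camera, query): "xy" ([column, row] in pixels: a listed point, or the origin of a listed thing).
The state is a dict: "time": time; "q": joint angles; "joint_vel": joint speeds; "effort": joint torques, N m; "tool_pos": TCP position; "orientation": TCP orientation; "wrist_force": force on the tool from outside, world axes, zero at the start; "ft_torque": the same for the moment, N m; "width": opening from 0.0 (shut) to 1.0 (fully open); "finger_force": force on a finger pad.
Only numpy, scipy, OpenCV 4.12 (cv2) and the standard library are available. Lean on these libraries where they do the work, as an engineer would, in place of code of your own. Each camera call takes 0.05 s, during which the arm holds its last target. There are 200 camera calls.

### The job

The mounted printing block stands on end on the wooden carving board, its carved face to the board's end fence. With the fingertips tip it over away from the fence and lower it gently, without letting it drop and without gripping or lifting it, until it lies flat on the board, carved face up. Push it along until its foot end is up against the fence, then push the cam lever round, clockwise seen from above, to the end of its swing, so that the cam clamps the block tight against the side cheek; leave the other things where they are.

Things in the scene. Friction and masses are not known exactly. Their poses are not given: they have to be found in the camera images.
- board: Fixed carving board. Origin at table height in the end fence's inner face, mid-lane; x points to the fence (robot's right), y away from the robot. Top 40 mm above the table, x -132 to 0, y -104 to +78 mm. Fence (x 0 to 26) and far side cheek (inner face y +54 mm) rise 16 mm above it; the cam is on the near side. The lying block overhangs the open left end, 18 mm once home, with 40 mm free below.
- block: Printing block, about 0.3 kg: plywood mount 100 wide, 150 long, 19 mm thick, an 8 mm carved tile on one face (27 mm in all). Origin: centre of the mount's foot end; z along the length to the head end (up at the start), x out of the carved face (to the fence at the start); mount x -9.5 to 9.5, tile to 17.5 mm. Tipped off the fence it passes its balance at about 10 degrees, then falls by itself.
- block_heel (a point): Middle of the heel edge: the foot end's edge on the plain plywood side (block x -9.5 mm, z 0). The block turns on it as it is tipped; it stays down on the board, up to 30 mm short of the fence until the block is pushed home.
- block_head (a point): Middle of the edge of the head end on the plain plywood side (block x -9.5 mm, z 150 mm); the lower edge of the overhanging end once the block lies flat.
- cam_lever (a joint): Angle of the eccentric cam and its lever, rad, positive clockwise seen from above. At 0 the lever points to board -y (to the robot), and it swings to the left (board -x); it starts open, between -0.5 and 0.15, stays where it is left and stops at 1.45. From about 1.1 on the cam presses the lying block against the cheek; turning takes 1 to 10 N at the grip.
- cam_pivot (a point): Point on the cam's vertical pivot axis, 40 mm above the table (the board's top), at board x -60, y -72 mm. The cam is a steel disc 36 mm across, 9 mm off centre, 17 mm high.
- lever_grip (a point): Centre line of the upright black grip at the end of the cam lever, 68 mm from the pivot axis, 85 mm above the table. The grip is about 20 mm across and stands from 66 to 98 mm above the table, on the lever bar 57 to 64 mm above it.
- whetstone: Bystander: two-grit whetstone, 40 x 110 x 17 mm, origin at the centre of its underside.
- ink_tin: Bystander: round ink tin with a red band, 65 mm across, 37 mm high, origin at the centre of its underside; the black-banded tin near it is fixed.
- eraser: Bystander: eraser in a card sleeve, 23 x 44 x 12 mm, origin at the centre of its underside.
- masking_tape: Bystander: roll of masking tape, 92 mm across, 24 mm high, origin at the centre of its underside.
Mind the look-alikes: they are no part of the job. There is more than one size of the block; the job needs the largest.

How it is judged:
By the outcome, as a careful person would: the job done as asked, in the order asked, and still so for the second after the job is handed in, with the robot touching nothing.
It also fails if it takes over 72 s, if anything falls off the work surface, if the arm or the gripper's body presses on something with over 40 N, if the wrist force passes 120 N, or if a joint passes its speed limit or range.

## Working session

There is one attempt and no reset: what is moved stays moved. The work goes in short steps, Python scripts to look and compute and a shell command to move; the robot and the scene stay as the last step left them, time stands still between calls to the robot, and variables do not carry over. Pictures are saved under pics/ and viewed, at most 10 in all, crops included, and the job is handed in when it is done.

```bash
mkdir -p pics; cat > h.py <<'E'
import numpy as np, cv2
from scipy.spatial.transform import Rotation as R
from cell import readout, viewer
def att(c):
    a=np.array(c["attitude"],float)
    return a if a.shape==(3,3) else R.from_quat(a).as_matrix()
def K(c):
    f=200/np.tan(np.radians(c["fov_y"])/2); return np.array([[f,0,c["cx"]],[0,f,c["cy"]],[0,0,1]])
def ray(c,px):
    p=cv2.undistortPoints(np.array(px,float).reshape(-1,1,2),K(c),np.array(c["D"],float)).reshape(-1,2)
    return np.c_[p,np.ones(len(p))]
def onz(c,px,z):
    o=np.array(c["origin"]);d=ray(c,px)@att(c).T
    return o+d*((z-o[2])/d[:,2])[:,None]
def cloud(c,dep,mask):
    v,u=np.nonzero(mask&(dep>0)); r=ray(c,np.c_[u,v]); 
    return np.array(c["origin"])+(r*dep[v,u][:,None])@att(c).T
def proj(c,P):
    A=att(c);p=(np.atleast_2d(P)-np.array(c["origin"]))@A
    return cv2.projectPoints(p,np.zeros(3),np.zeros(3),K(c),np.array(c["D"],float))[0].reshape(-1,2)
def save(n,im,s=1): 
    cv2.imwrite("pics/"+n+".png",cv2.resize(im[...,::-1],None,fx=s,fy=s))
E
python3 - <<'E'
from h import *
s=readout.observe();print({k:np.round(v,3) for k,v in s.items()})
for n in("top","side"):
    im,d=viewer.grab_frame(n);save(n+"0",im);c=viewer.calibration(n);print(n,c)
    for q in("board","block","block_heel","block_head","cam_pivot","lever_grip","whetstone","ink_tin","eraser","masking_tape"):
        for r in viewer.landmark_of(n,q)[:3]:
            u,v=map(int,np.round(r["xy"]));m=np.zeros(d.shape,bool);m[max(v,0):v+1,max(u,0):u+1]=1
            print(n,q,round(r["confidence"],2),np.round(r["xy"],1),"depthpt",np.round(cloud(c,d,m),3).tolist(),"z0",np.round(onz(c,[r["xy"]],{"block_heel":.04,"board":0,"cam_pivot":.04,"lever_grip":.085,"block":.04,"block_head":.19}.get(q,0)),3).tolist())
E
```

```text
{'time': np.float64(0.0), 'q': array([ 1.04 ,  0.522, -0.036,  1.6  ,  0.021,  1.021, -0.113]), 'joint_vel': array([-0.001, -0.001, -0.   ,  0.   , -0.001, -0.002, -0.001]), 'effort': array([ 0.0000e+00, -9.2711e+01,  1.9790e+00, -3.6994e+01,  1.8000e-02,
        8.0000e-03,  0.0000e+00]), 'tool_pos': array([ 0.278, -0.56 ,  0.231]), 'orientation': array([ 0.974,  0.228, -0.   , -0.001]), 'wrist_force': array([-0.354,  0.077, -1.396]), 'ft_torque': array([-0.014, -0.017, -0.006]), 'finger_force': np.float64(0.0), 'width': np.float64(1.0)}
top {'fov_y': 42.92318880518774, 'cx': 322.49252565754574, 'cy': 201.56001005674932, 'D': array([-0.16019826,  0.        ,  0.        ,  0.        ,  0.        ]), 'origin': array([0.32730579, 0.0975789 , 1.37895171]), 'attitude': array([ 0.710864  , -0.69561828,  0.07386715, -0.07301524])}
top board 0.7 [348.1 203. ] depthpt [[0.577, 0.038, 0.185]] z0 [[0.616, 0.028, 0.0]]
top board 0.52 [430.9 212.3] depthpt [[0.593, -0.2, 0.015]] z0 [[0.595, -0.203, 0.0]]
top block 0.86 [335.1 198.8] depthpt [[0.618, 0.065, 0.039]] z0 [[0.618, 0.065, 0.04]]
top b
[... 2778 characters left out ...]
0.] depthpt [[0.478, 0.064, 0.092]] z0 [[0.477, 0.136, 0.04]]
side lever_grip 0.94 [253.9 242. ] depthpt [[0.482, 0.062, 0.088]] z0 [[0.482, 0.066, 0.085]]
side lever_grip 0.4 [314.1 198.7] depthpt [[0.618, 0.051, 0.19]] z0 [[0.645, 0.222, 0.085]]
side whetstone 0.76 [318.8 192.9] depthpt [[0.681, 0.356, 0.019]] z0 [[0.686, 0.389, 0.0]]
side ink_tin 0.84 [359.5 231.5] depthpt [[0.749, 0.148, 0.017]] z0 [[0.755, 0.173, 0.0]]
side ink_tin 0.29 [316.4 249.1] depthpt [[0.617, 0.033, 0.07]] z0 [[0.632, 0.122, 0.0]]
side eraser 0.52 [328.5 356.1] depthpt [[0.595, -0.215, 0.013]] z0 [[0.598, -0.205, 0.0]]
side masking_tape 0.92 [391.1 266.7] depthpt [[0.781, -0.009, 0.025]] z0 [[0.792, 0.021, 0.0]]
```

```bash
ls .
```

```text
h.py
pics
```

View pics/top0.png

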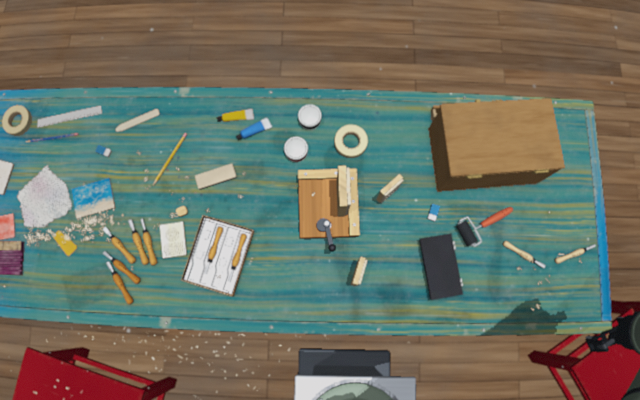

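View pics/side0.png

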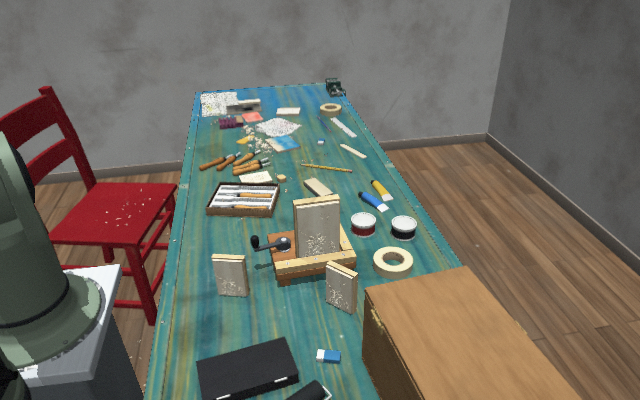

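```bash
python3 - <<'E'
from h import *
C=[]
for n in("top","side"):
    im,d=viewer.grab_frame(n);c=viewer.calibration(n);C.append(cloud(c,d,np.ones(d.shape,bool)))
C=np.vstack(C);m=(C[:,0]>.45)&(C[:,0]<.74)&(C[:,1]>-.03)&(C[:,1]<.27)&(C[:,2]>.0)
C=C[m];np.save("c.npy",C)
def rect(lo,hi,xr=(.56,.69),yr=(-.03,.2)):
    p=C[(C[:,2]>lo)&(C[:,2]<hi)&(C[:,0]>xr[0])&(C[:,0]<xr[1])&(C[:,1]>yr[0])&(C[:,1]<yr[1])]
    return len(p),cv2.minAreaRect((p[:,:2]*1000).astype(np.float32)),np.round(np.percentile(p,[2,50,98],axis=0),3).tolist()
print("head",rect(.18,.20));print("body",rect(.08,.175))
print("fence/cheek",rect(.05,.062,(.45,.74)))
print("grip",rect(.09,.105,(.45,.52),(.03,.15)))
# height map 5mm cells
H=np.zeros((58,60))
i=((C[:,0]-.45)/.005).astype(int);j=((.27-C[:,1])/.005).astype(int)
np.maximum.at(H,(i,j),C[:,2]*1000)
im=cv2.applyColorMap(np.clip(H[::-1]*1.25,0,255).astype(np.uint8),cv2.COLORMAP_JET)
cv2.imwrite("pics/h.png",cv2.resize(im,None,fx=9,fy=9,interpolation=0))
E
```

```text
head (957, ((621.231689453125, 46.61176300048828), (101.62702178955078, 33.27922439575195), 3.050855875015259), [[0.573, 0.031, 0.181], [0.62, 0.045, 0.188], [0.668, 0.061, 0.193]])
body (1775, ((620.5697631835938, 45.27742004394531), (102.67683410644531, 33.37092208862305), 2.25754976272583), [[0.571, 0.029, 0.082], [0.617, 0.034, 0.129], [0.669, 0.061, 0.173]])
fence/cheek (2240, ((571.5826416015625, 74.08375549316406), (260.4184265136719, 160.9508819580078), 6.434708595275879), [[0.504, 0.0, 0.051], [0.621, 0.024, 0.056], [0.698, 0.153, 0.061]])
grip (88, ((482.7437744140625, 70.88440704345703), (18.426713943481445, 18.192323684692383), 0.0013919974444434047), [[0.474, 0.062, 0.09], [0.482, 0.07, 0.095], [0.49, 0.08, 0.101]])
```

View pics/h.png

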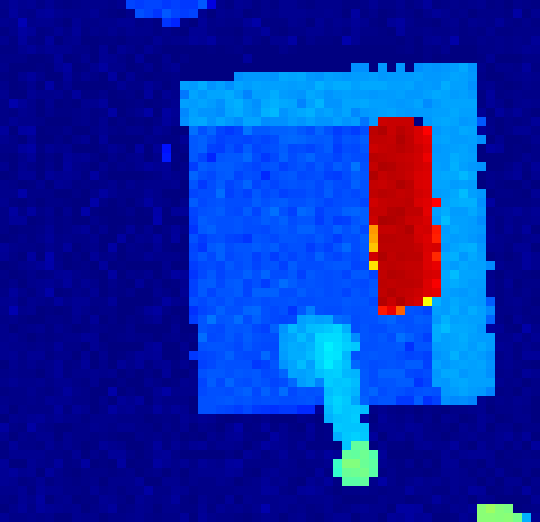

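```bash
python3 - <<'E'
from h import *
C=np.load("c.npy");P=C[(C[:,2]>.052)&(C[:,2]<.059)]*1000
def line(t,v,w,pct):
    xs=[];ys=[]
    for a in np.arange(t.min(),t.max(),8):
        s=v[(t>=a)&(t<a+8)]
        if len(s)>6: xs.append(a+4);ys.append(np.percentile(s,pct))
    xs,ys=np.array(xs),np.array(ys);print(np.c_[xs,ys].round(0).astype(int).tolist());return
f=P[(P[:,1]<40)];
for q in(3,97): print("fence y vs x",q);line(f[:,0],f[:,1],8,q)
g=P[(P[:,0]>655)]
for q in(3,97): print("cheek x vs y",q);line(g[:,1],g[:,0],8,q)
b=C[(C[:,2]>.035)&(C[:,2]<.045)]*1000
print("boardtop",np.percentile(b,[1,99],axis=0).round(0))
E
```

```text
fence y vs x 3
[[454, -17], [518, 2], [526, -1], [534, -1], [542, 0], [550, 0], [558, 1], [566, 2], [574, 2], [582, 3], [590, 1], [598, 2], [606, 3], [614, 4], [622, 5], [630, 4], [638, 6], [646, 6], [654, 6], [662, 6], [670, 8], [678, 7], [686, 8], [694, 8], [702, 9]]
fence y vs x 97
[[454, 1], [518, 25], [526, 25], [534, 26], [542, 27], [550, 28], [558, 28], [566, 27], [574, 38], [582, 33], [590, 32], [598, 33], [606, 33], [614, 34], [622, 34], [630, 35], [638, 35], [646, 34], [654, 37], [662, 36], [670, 32], [678, 39], [686, 37], [694, 38], [702, 40]]
cheek x vs y 3
[[8, 657], [16, 657], [24, 656], [32, 656], [40, 665], [48, 676], [56, 677], [64, 675], [72, 678], [80, 674], [88, 675], [96, 674], [104, 674], [112, 672], [120, 674], [128, 672], [136, 671], [144, 670], [152, 671], [160, 670], [168, 671]]
cheek x vs y 97
[[8, 700], [16, 701], [24, 701], [32, 700], [40, 699], [48, 700], [56, 699], [64, 699], [72, 697], [80, 698], [88, 698], [96, 698], [104, 697], [112, 697], [120, 696], [128, 694], [136, 695], [144, 693], [152, 693], [160, 693], [168, 692]]
boardtop [[514.  -1.  35.]
 [735. 172.  45.]]
```

The top picture shows the board at (300–358, 170–238), the tall block by its fence at (344,185), and the lever grip at (331,246). Smaller look-alike blocks stand at (390,187) and (358,270). The height map confirms this. The board is yawed about 3.1°, with its origin near (0.623, 0.0315), the pivot near (0.548, 0.0875) and the lever at about -0.2.

The plan is to straddle the head with slack, push it off the fence, catch it on the other finger and lower it.

```bash
python3 -m jog '[{"rotation":[0,0,-0.2],"delta_pos":[0.0,0.05,0.08],"gripper":120},{"rotation":[0,0,-0.407],"delta_pos":[0.05,0.10,0.1],"gripper":120},{"rotation":[0,0,-0.407],"delta_pos":[0.10,0.24,0.1],"gripper":120},{"rotation":[0,0,-0.407],"delta_pos":[0.10,0.24,0.1],"gripper":120},{"rotation":[0,0,-0.407],"delta_pos":[0.10,0.24,0.1],"gripper":120}]' 20
python3 -m jog '[{"rotation":[0,0,0],"delta_pos":[0.12,0.19,0],"gripper":120},{"rotation":[0,0,0],"delta_pos":[0.12,0.19,0],"gripper":120},{"rotation":[0,0,0],"delta_pos":[0.12,0.19,0],"gripper":120},{"rotation":[0,0,0],"delta_pos":[0.12,0.19,0],"gripper":120},{"rotation":[0,0,0],"delta_pos":[0.12,0.19,0],"gripper":120}]'
python3 -m jog '[{"rotation":[0,0,0],"delta_pos":[0.124,0.178,0],"gripper":120},{"rotation":[0,0,0],"delta_pos":[0.124,0.178,0],"gripper":120},{"rotation":[0,0,0],"delta_pos":[0.124,0.178,0],"gripper":120},{"rotation":[0,0,0],"delta_pos":[0.124,0.178,0],"gripper":120},{"rotation":[0,0,0],"delta_pos":[0.124,0.178,0],"gripper":120}]'
python3 -c "
from h import *
print({k:np.round(v,3) for k,v in readout.observe().items()})
im,d=viewer.grab_frame('wrist');save('w1',im)"
```

```text
time: 1.7
tool_pos: [0.3602, -0.3604, 0.3246]
orientation: [1.0, 0.027, 0.0, 0.0]
wrist_force: [2.2, 0.2, -0.1]
width: 0.53
finger_force: 0.0
time: 2.2
tool_pos: [0.4815, -0.1683, 0.3243]
orientation: [1.0, 0.029, 0.0, -0.0]
wrist_force: [0.6, -1.1, 0.4]
width: 0.529
finger_force: 0.0
time: 2.7
tool_pos: [0.6053, 0.0108, 0.3236]
orientation: [1.0, 0.029, -0.0, -0.001]
wrist_force: [0.0, -0.2, -1.2]
width: 0.529
finger_force: 0.0
{'time': np.float64(2.7), 'q': array([ 0.045,  0.418, -0.229,  1.528,  0.096,  1.207, -1.712]), 'joint_vel': array([-0.179,  0.143,  0.02 , -0.218,  0.047,  0.095, -0.188]), 'effort': array([  1.556, -86.557,  -1.846, -40.942,   0.136,  -0.172,  -0.624]), 'tool_pos': array([0.605, 0.011, 0.324]), 'orientation': array([ 1.   ,  0.029, -0.   , -0.001]), 'wrist_force': array([ 0.027, -0.201, -1.205]), 'ft_torque': array([ 0.014,  0.047, -0.041]), 'finger_force': np.float64(0.0), 'width': np.float64(0.529)}
```

View pics/w1.png

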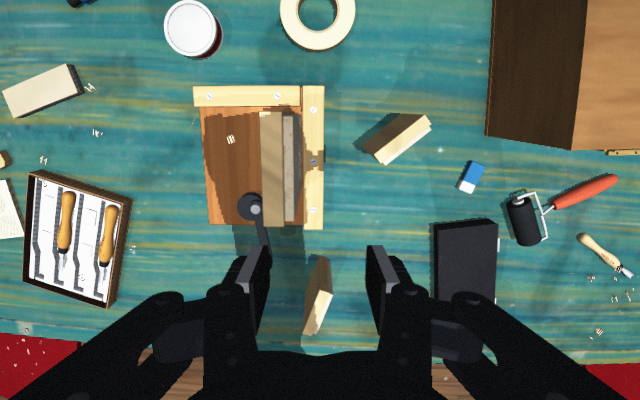

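```bash
python3 -c "
from h import *
c=viewer.calibration('wrist')
im,d=viewer.grab_frame('wrist')
C=cloud(c,d,np.ones(d.shape,bool))
C=C[(C[:,2]>.15)&(C[:,2]<.215)&(C[:,0]>.5)]
print(len(C),np.percentile(C,[1,50,99],axis=0).round(4))
T=C[C[:,2]>np.percentile(C[:,2],90)-.008];print(cv2.minAreaRect((T[:,:2]*1000).astype(np.float32)))
print(c['origin'],att(c).round(3).tolist())
"
```

```text
15424 [[ 0.5775 -0.2821  0.1513]
 [ 0.6981 -0.2204  0.1752]
 [ 0.7843  0.0589  0.1907]]
((621.2545776367188, 45.90296173095703), (98.78731536865234, 27.727474212646484), 3.141993761062622)
[0.67434923 0.01514453 0.46574819] [[0.061, -0.96, -0.273], [-0.998, -0.059, -0.015], [-0.002, 0.273, -0.962]]
```

```bash
python3 -m jog '[{"rotation":[0,0,0],"delta_pos":[0.016,0.036,0],"gripper":120},{"rotation":[0,0,0],"delta_pos":[0.016,0.036,-0.05],"gripper":120},{"rotation":[0,0,0],"delta_pos":[0.016,0.036,-0.1],"gripper":120},{"rotation":[0,0,0],"delta_pos":[0.016,0.036,-0.12],"gripper":120},{"rotation":[0,0,0],"delta_pos":[0.016,0.036,-0.12],"gripper":120}]'
python3 -c "
from h import *
im,d=viewer.grab_frame('wrist')
c=viewer.calibration('wrist');save('w2',im)
C=cloud(c,d,np.ones(d.shape,bool))
T=C[(abs(C[:,2]-.19)<.008)&(C[:,0]>.56)&(C[:,0]<.70)&(C[:,1]>0)&(C[:,1]<.09)]
print(readout.observe()['tool_pos'],cv2.minAreaRect((T[:,:2]*1000).astype(np.float32)))"
```

```text
time: 3.3
tool_pos: [0.618, 0.04, 0.2014]
orientation: [1.0, 0.026, -0.002, 0.001]
wrist_force: [-0.5, -0.8, -0.3]
width: 0.53
finger_force: 0.0
[0.61916772 0.04038284 0.20376778] ((622.5742797851562, 46.49498748779297), (100.28616333007812, 27.727964401245117), 2.8866567611694336)
```

```bash
python3 -m jog '[{"rotation":[0,0,0],"delta_pos":[0.003,0.006,0],"gripper":120},{"rotation":[0,0,0],"delta_pos":[0.003,0.006,-0.02],"gripper":120},{"rotation":[0,0,0],"delta_pos":[0.003,0.006,-0.04],"gripper":120},{"rotation":[0,0,0],"delta_pos":[0.003,0.006,-0.04],"gripper":120}]'
```

```text
time: 3.75
tool_pos: [0.6225, 0.0477, 0.1638]
orientation: [1.0, 0.027, -0.0, 0.0]
wrist_force: [-0.0, -0.4, -0.1]
width: 0.529
finger_force: 0.0
```

```bash
python3 -m jog '[{"rotation":[0,0,0],"delta_pos":[0,-0.001,0],"gripper":147},{"rotation":[0,0,0],"delta_pos":[0,-0.001,0],"gripper":147},{"rotation":[-0.0436,-0.0024,0],"delta_pos":[-0.0003,0.0044,0.0005],"gripper":147},{"rotation":[-0.0871,-0.0047,0],"delta_pos":[-0.0006,0.0099,0.0007],"gripper":147},{"rotation":[-0.0871,-0.0047,0],"delta_pos":[-0.0006,0.0099,0.0007],"gripper":147}]'
python3 -c "
from h import *
im,d=viewer.grab_frame('wrist');save('w3',im)
for q in('block_heel','block_head','block'):
  for r in viewer.landmark_of('wrist',q)[:2]:print(q,r)
print({k:np.round(v,3) for k,v in readout.observe().items()})
"
```

```text
time: 4.25
tool_pos: [0.6225, 0.06, 0.166]
orientation: [0.999, 0.028, 0.002, 0.043]
wrist_force: [-0.3, 0.5, 0.3]
width: 0.423
finger_force: 0.0
block_heel {'xy': [441.3, 161.4], 'confidence': 0.69}
block_heel {'xy': [338.4, 354.7], 'confidence': 0.62}
block_head {'xy': [506.8, 181.1], 'confidence': 0.86}
block_head {'xy': [269.9, 289.7], 'confidence': 0.74}
block {'xy': [345.2, 355.0], 'confidence': 0.88}
block {'xy': [314.3, 198.2], 'confidence': 0.7}
{'time': np.float64(4.45), 'q': array([-0.116,  0.601, -0.171,  1.652,  0.227,  0.925, -1.916]), 'joint_vel': array([ 0.004,  0.005, -0.   ,  0.003,  0.002, -0.001, -0.004]), 'effort': array([-1.6840e+00, -9.7118e+01, -1.4620e+00, -3.3780e+01,  2.9400e-01,
        1.4400e-01,  1.1000e-02]), 'tool_pos': array([0.622, 0.057, 0.165]), 'orientation': array([0.999, 0.026, 0.001, 0.043]), 'wrist_force': array([-0.126, -0.438,  0.131]), 'ft_torque': array([ 0.079, -0.032, -0.063]), 'finger_force': np.float64(0.0), 'width': np.float64(0.423)}
```

View pics/w3.png

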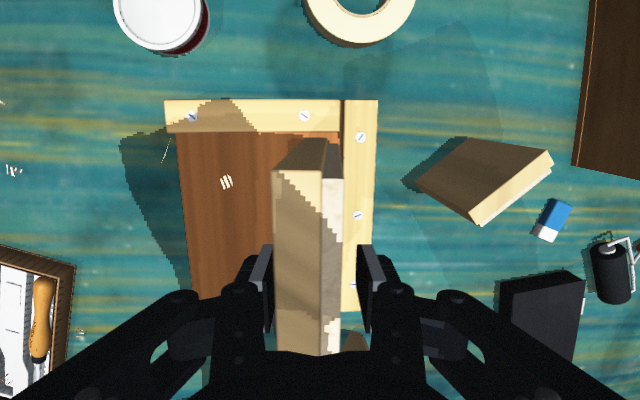

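The wrist picture shows the block head (275–342 px) between the fingertips, at 262 and 368, with a gap on both sides. I'll go on tipping.

```bash
python3 -m jog '[{"rotation":[-0.0436,-0.0024,0],"delta_pos":[-0.0003,0.0054,0],"gripper":147},{"rotation":[-0.0872,-0.0047,0],"delta_pos":[-0.0006,0.0108,-0.0003],"gripper":147},{"rotation":[-0.1308,-0.0071,0],"delta_pos":[-0.0009,0.0162,-0.0007],"gripper":147},{"rotation":[-0.1743,-0.0094,0],"delta_pos":[-0.0012,0.0217,-0.0014],"gripper":147},{"rotation":[-0.1743,-0.0094,0],"delta_pos":[-0.0012,0.0217,-0.0014],"gripper":147}]'
python3 -c "
from h import *
print({k:np.round(v,3) for k,v in readout.observe().items()})
c=viewer.calibration('side');im,d=viewer.grab_frame('side')
for q in('block_heel','block_head'):
  for r in viewer.landmark_of('side',q)[:3]:print(q,r['confidence'],r['xy'])
save('s4',im[120:300,200:420],2.5)
"
```

```text
time: 4.95
tool_pos: [0.6207, 0.0808, 0.163]
orientation: [0.991, 0.028, 0.003, 0.13]
wrist_force: [-0.4, 0.1, 0.1]
width: 0.422
finger_force: 0.0
{'time': np.float64(4.95), 'q': array([-0.297,  0.629, -0.088,  1.632,  0.359,  0.996, -2.099]), 'joint_vel': array([ 0.046, -0.011,  0.005,  0.011, -0.031, -0.02 ,  0.051]), 'effort': array([ -0.465, -98.754,   3.651, -33.413,   2.21 ,   1.432,  -1.336]), 'tool_pos': array([0.621, 0.081, 0.163]), 'orientation': array([0.991, 0.028, 0.003, 0.13 ]), 'wrist_force': array([-0.369,  0.127,  0.096]), 'ft_torque': array([0.31 , 0.056, 0.002]), 'finger_force': np.float64(0.037), 'width': np.float64(0.422)}
block_heel 0.91 [232.7, 287.0]
block_heel 0.88 [340.5, 305.0]
block_heel 0.66 [313.3, 249.0]
block_head 0.87 [343.7, 264.2]
block_head 0.74 [283.9, 251.5]
block_head 0.66 [311.9, 193.5]
```

View pics/s4.png

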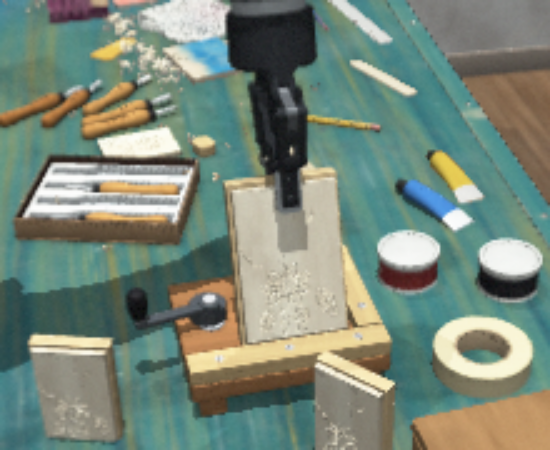

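The block follows with slack, tilted about 15° on the heel. Joint 7 is heading for its limit (-2.1), though. I'll take the block back upright, flip the tool half a turn and redo the tipping.

```bash
python3 -m jog '[{"rotation":[0.0436,0.0024,0],"delta_pos":[0.0003,-0.0055,0.0007],"gripper":147},{"rotation":[0.0872,0.0047,0],"delta_pos":[0.0006,-0.0109,0.0011],"gripper":147},{"rotation":[0.1308,0.0071,0],"delta_pos":[0.0009,-0.0163,0.0014],"gripper":147},{"rotation":[0.1743,0.0094,0],"delta_pos":[0.0012,-0.0217,0.0014],"gripper":147},{"rotation":[0.1743,0.0094,0],"delta_pos":[0.0012,-0.0217,0.0014],"gripper":147}]'
python3 -m jog '[{"rotation":[0.0436,0.0024,0],"delta_pos":[0.0003,-0.0055,-0.0002],"gripper":147},{"rotation":[0.0871,0.0047,0],"delta_pos":[0.0006,-0.0109,-0.0007],"gripper":147},{"rotation":[0.0871,0.0047,0],"delta_pos":[0.0006,-0.0109,-0.0007],"gripper":140},{"rotation":[0.0871,0.0047,0],"delta_pos":[0.0006,-0.0109,-0.0007],"gripper":120},{"rotation":[0.0871,0.0047,0],"delta_pos":[0.0006,-0.0109,-0.0007],"gripper":120}]'
python3 -c "
from h import *
print({k:np.round(v,3) for k,v in readout.observe().items()})
im,d=viewer.grab_frame('wrist');c=viewer.calibration('wrist')
C=cloud(c,d,np.ones(d.shape,bool))
T=C[(abs(C[:,2]-.19)<.009)&(C[:,0]>.56)&(C[:,0]<.70)&(C[:,1]>0)&(C[:,1]<.09)]
print(cv2.minAreaRect((T[:,:2]*1000).astype(np.float32)),len(T))"
```

```text
time: 5.6
tool_pos: [0.6225, 0.0535, 0.1653]
orientation: [0.999, 0.024, 0.001, 0.043]
wrist_force: [-0.3, -1.0, 0.2]
width: 0.424
finger_force: 0.0
time: 6.1
tool_pos: [0.6226, 0.0476, 0.1641]
orientation: [1.0, 0.027, 0.0, 0.0]
wrist_force: [-0.3, 0.2, 0.3]
width: 0.528
finger_force: 0.0
{'time': np.float64(6.1), 'q': array([-0.025,  0.601, -0.217,  1.656,  0.157,  0.902, -1.819]), 'joint_vel': array([-0.004,  0.001, -0.001,  0.   , -0.004, -0.001,  0.007]), 'effort': array([ 1.5590e+00, -9.6774e+01, -1.6650e+00, -3.3649e+01,  8.0000e-02,
        2.2000e-02, -2.3000e-02]), 'tool_pos': array([0.623, 0.048, 0.164]), 'orientation': array([1.   , 0.027, 0.   , 0.   ]), 'wrist_force': array([-0.311,  0.219,  0.257]), 'ft_torque': array([-0.03 ,  0.044, -0.022]), 'finger_force': np.float64(0.0), 'width': np.float64(0.528)}
((629.5550537109375, 46.298309326171875), (65.23751831054688, 78.15532684326172), 61.859859466552734) 14586
```

```bash
python3 -m jog '[{"rotation":[0,0,0],"delta_pos":[0,0,0.05],"gripper":147},{"rotation":[0,0,0],"delta_pos":[0,0,0.10],"gripper":147},{"rotation":[0,0,-0.149],"delta_pos":[0,0,0.11],"gripper":147},{"rotation":[0,0,-0.298],"delta_pos":[0,0,0.11],"gripper":147},{"rotation":[0,0,-0.298],"delta_pos":[0,0,0.11],"gripper":147}]'
python3 -c "
from h import *
print(readout.observe()['q'].round(3))"
```

```text
time: 6.65
tool_pos: [0.6227, 0.0476, 0.2745]
orientation: [0.992, -0.123, 0.0, 0.0]
wrist_force: [-0.1, 1.2, -0.8]
width: 0.425
finger_force: 0.0
[-0.063  0.484 -0.161  1.546  0.084  1.118 -2.059]
```

```bash
R='[{"rotation":[0,0,0.149],"delta_pos":[0,0,0],"gripper":147},{"rotation":[0,0,0.298],"delta_pos":[0,0,0],"gripper":147},{"rotation":[0,0,0.447],"delta_pos":[0,0,0],"gripper":147},{"rotation":[0,0,0.596],"delta_pos":[0,0,0],"gripper":147},{"rotation":[0,0,0.74],"delta_pos":[0,0,0],"gripper":147}]' ; true
python3 -m jog '[{"rotation":[0,0,0.149],"delta_pos":[0,0,0],"gripper":147},{"rotation":[0,0,0.298],"delta_pos":[0,0,0],"gripper":147},{"rotation":[0,0,0.447],"delta_pos":[0,0,0],"gripper":147},{"rotation":[0,0,0.596],"delta_pos":[0,0,0],"gripper":147},{"rotation":[0,0,0.74],"delta_pos":[0,0,0],"gripper":147}]' | grep -E "ori|pos"
python3 -m jog '[{"rotation":[0,0,0.149],"delta_pos":[0,0,0],"gripper":147},{"rotation":[0,0,0.298],"delta_pos":[0,0,0],"gripper":147},{"rotation":[0,0,0.447],"delta_pos":[0,0,0],"gripper":147},{"rotation":[0,0,0.596],"delta_pos":[0,0,0],"gripper":147},{"rotation":[0,0,0.74],"delta_pos":[0,0,0],"gripper":147}]' | grep -E "ori|pos"
python3 -m jog '[{"rotation":[0,0,0.149],"delta_pos":[0,0,0],"gripper":147},{"rotation":[0,0,0.298],"delta_pos":[0,0,0],"gripper":147},{"rotation":[0,0,0.447],"delta_pos":[0,0,0],"gripper":147},{"rotation":[0,0,0.596],"delta_pos":[0,0,0],"gripper":147},{"rotation":[0,0,0.74],"delta_pos":[0,0,0],"gripper":147}]' | grep -E "ori|pos"
python3 -m jog '[{"rotation":[0,0,0.149],"delta_pos":[0,0,0],"gripper":147},{"rotation":[0,0,0.298],"delta_pos":[0,0,0],"gripper":147},{"rotation":[0,0,0.447],"delta_pos":[0,0,0],"gripper":147},{"rotation":[0,0,0.596],"delta_pos":[0,0,0],"gripper":147},{"rotation":[0,0,0.74],"delta_pos":[0,0,0],"gripper":147}]' | grep -E "ori|pos"
python3 -m jog '[{"rotation":[0,0,0.149],"delta_pos":[0,0,0],"gripper":147},{"rotation":[0,0,0.298],"delta_pos":[0,0,0],"gripper":147},{"rotation":[0,0,0.447],"delta_pos":[0,0,0],"gripper":147},{"rotation":[0,0,0.48],"delta_pos":[0,0,0],"gripper":147},{"rotation":[0,0,0.48],"delta_pos":[0,0,0],"gripper":147}]'
python3 -c "
from h import *
print(readout.observe()['q'].round(3), R.from_quat(readout.observe()['orientation']).as_matrix().round(3).tolist())
for n in ('wrist','top'):
  c=viewer.calibration(n)
  im,d=viewer.grab_frame(n)
  C=cloud(c,d,np.ones(d.shape,bool))
  T=C[(abs(C[:,2]-.19)<.009)&(C[:,0]>.56)&(C[:,0]<.70)&(C[:,1]>0)&(C[:,1]<.09)]
  print(n,cv2.minAreaRect((T[:,:2]*1000).astype(np.float32)),len(T))"
```

```text
tool_pos: [0.6225, 0.0472, 0.2735]
orientation: [0.968, 0.251, -0.0, 0.0]
tool_pos: [0.6225, 0.0472, 0.2736]
orientation: [0.812, 0.584, -0.0, -0.0]
tool_pos: [0.6225, 0.0472, 0.2736]
orientation: [0.545, 0.838, -0.0, -0.0]
tool_pos: [0.6226, 0.0471, 0.2737]
orientation: [0.205, 0.979, -0.0, -0.0]
time: 9.15
tool_pos: [0.6226, 0.0469, 0.2737]
orientation: [-0.027, 1.0, 0.0, -0.0]
wrist_force: [-0.7, 0.4, -0.7]
width: 0.424
finger_force: 0.0
[ 0.419  0.632 -0.942  1.519  0.525  1.261  1.032] [[-0.999, -0.055, -0.0], [-0.055, 0.999, 0.0], [0.0, 0.0, -1.0]]
wrist ((621.69091796875, 32.185367584228516), (100.30937957763672, 27.913816452026367), 3.155722141265869) 4892
top ((606.9674072265625, 32.51277160644531), (71.20919036865234, 28.091108322143555), 3.3672232627868652) 286
```

The block now leans back on the fence: its head centre is at y 0.032, about -5.5°. It's stable there, so I'll straddle again at that place.

```bash
python3 -m jog '[{"rotation":[0,0,0],"delta_pos":[0,-0.0135,0],"gripper":120},{"rotation":[0,0,0],"delta_pos":[0,-0.0135,-0.03],"gripper":120},{"rotation":[0,0,0],"delta_pos":[0,-0.0135,-0.07],"gripper":120},{"rotation":[0,0,0],"delta_pos":[0,-0.0135,-0.11],"gripper":120},{"rotation":[0,0,0],"delta_pos":[0,-0.0135,-0.11],"gripper":120}]'
python3 -m jog '[{"rotation":[0,0,0],"delta_pos":[0,0.003,0],"gripper":130},{"rotation":[0,0,0],"delta_pos":[-0.0003,0.007,0],"gripper":140},{"rotation":[0,0,0],"delta_pos":[-0.0006,0.011,0],"gripper":147},{"rotation":[0,0,0],"delta_pos":[-0.0008,0.0145,0],"gripper":147},{"rotation":[0,0,0],"delta_pos":[-0.0008,0.0145,0],"gripper":147}]'
python3 -m jog '[{"rotation":[-0.0436,-0.0024,0],"delta_pos":[-0.0003,0.0054,0.0005],"gripper":147},{"rotation":[-0.0871,-0.0047,0],"delta_pos":[-0.0006,0.0109,0.0007],"gripper":147},{"rotation":[-0.1307,-0.007,0],"delta_pos":[-0.0009,0.0163,0.0007],"gripper":147},{"rotation":[-0.1743,-0.0094,0],"delta_pos":[-0.0012,0.0217,0.0004],"gripper":147},{"rotation":[-0.1743,-0.0094,0],"delta_pos":[-0.0012,0.0217,0.0004],"gripper":147}]'
python3 -c "
from h import *
print(readout.observe()['q'].round(3))"
```

```text
time: 9.75
tool_pos: [0.6206, 0.0315, 0.1599]
orientation: [-0.027, 1.0, -0.001, -0.003]
wrist_force: [-1.1, -0.2, -0.1]
width: 0.526
finger_force: 0.0
time: 10.25
tool_pos: [0.6221, 0.0484, 0.1648]
orientation: [-0.027, 1.0, 0.0, 0.0]
wrist_force: [0.2, -0.0, -0.5]
width: 0.426
finger_force: 0.0
time: 10.75
tool_pos: [0.6205, 0.0717, 0.1648]
orientation: [-0.029, 0.996, -0.087, 0.003]
wrist_force: [-1.0, 0.2, 0.3]
width: 0.424
finger_force: 0.0
[ 0.207  0.726 -0.796  1.622  0.725  1.163  0.799]
```

```bash
python3 -m jog '[{"rotation":[-0.0436,-0.0024,0],"delta_pos":[-0.0003,0.0054,-0.0004],"gripper":147},{"rotation":[-0.0871,-0.0047,0],"delta_pos":[-0.0006,0.0109,-0.0011],"gripper":147},{"rotation":[-0.1307,-0.007,0],"delta_pos":[-0.0009,0.0162,-0.002],"gripper":147},{"rotation":[-0.1743,-0.0094,0],"delta_pos":[-0.0012,0.0215,-0.0033],"gripper":147},{"rotation":[-0.1743,-0.0094,0],"delta_pos":[-0.0012,0.0215,-0.0033],"gripper":147}]'
python3 -c "
from h import *
s=readout.observe();print(s['q'].round(3),s['wrist_force'],s['ft_torque'],s['finger_force'])
im,d=viewer.grab_frame('side');save('s5',im[120:300,200:420],2.5)"
```

```text
time: 11.25
tool_pos: [0.6192, 0.0924, 0.1608]
orientation: [-0.028, 0.984, -0.173, 0.004]
wrist_force: [0.6, 0.3, 0.6]
width: 0.423
finger_force: 0.2
[ 0.039  0.75  -0.721  1.592  0.81   1.278  0.672] [0.57616104 0.33712148 0.57001606] [0.48823404 0.01937904 0.01994839] 0.17796591125147643
```

View pics/s5.png

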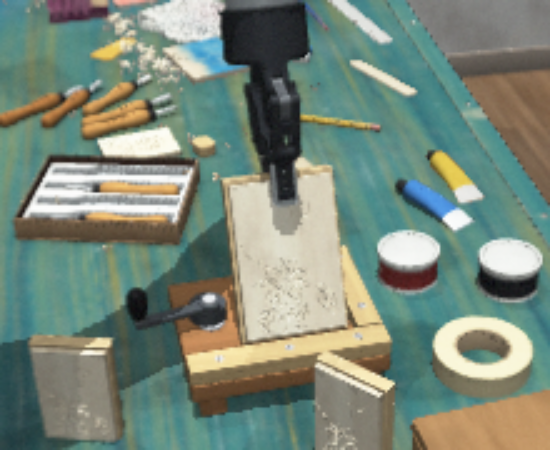

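```bash
python3 -m jog '[{"rotation":[-0.0436,-0.0024,0],"delta_pos":[-0.0003,0.0053,-0.0013],"gripper":147},{"rotation":[-0.0871,-0.0047,0],"delta_pos":[-0.0006,0.0105,-0.003],"gripper":147},{"rotation":[-0.1307,-0.007,0],"delta_pos":[-0.0009,0.0156,-0.0049],"gripper":147},{"rotation":[-0.1743,-0.0094,0],"delta_pos":[-0.0011,0.0206,-0.0069],"gripper":147},{"rotation":[-0.1743,-0.0094,0],"delta_pos":[-0.0011,0.0206,-0.0069],"gripper":147}]'
python3 -m jog '[{"rotation":[-0.0436,-0.0024,0],"delta_pos":[-0.0003,0.0049,-0.0023],"gripper":147},{"rotation":[-0.0871,-0.0047,0],"delta_pos":[-0.0005,0.0097,-0.0049],"gripper":147},{"rotation":[-0.1307,-0.007,0],"delta_pos":[-0.0008,0.0145,-0.0076],"gripper":147},{"rotation":[-0.1743,-0.0094,0],"delta_pos":[-0.001,0.0191,-0.0105],"gripper":147},{"rotation":[-0.1743,-0.0094,0],"delta_pos":[-0.001,0.0191,-0.0105],"gripper":147}]'
python3 -c "
from h import *
s=readout.observe();print(s['q'].round(3),s['wrist_force'],s['ft_torque'],s['finger_force'])
im,d=viewer.grab_frame('side');save('s6',im[120:300,200:420],2.5)
c=viewer.calibration('side')
for q in('block_heel','block_head'):
  for r in viewer.landmark_of('side',q)[:3]:print(q,r['confidence'],r['xy'])"
```

```text
time: 11.8
tool_pos: [0.6181, 0.1121, 0.1535]
orientation: [-0.027, 0.966, -0.258, 0.006]
wrist_force: [-0.3, 0.2, -0.1]
width: 0.424
finger_force: 0.3
time: 12.3
tool_pos: [0.6171, 0.1307, 0.1428]
orientation: [-0.026, 0.94, -0.341, 0.008]
wrist_force: [-0.1, 0.7, -0.7]
width: 0.422
finger_force: 0.4
[-0.253  0.881 -0.583  1.486  0.937  1.541  0.496] [-0.09174573  0.73541418 -0.71350921] [ 0.85708652  0.02138288 -0.02303821] 0.38493650034070015
block_heel 0.83 [343.3, 304.7]
block_heel 0.59 [317.9, 250.2]
block_heel 0.56 [234.8, 290.7]
block_head 0.94 [230.7, 253.4]
block_head 0.87 [305.1, 191.6]
block_head 0.8 [345.2, 267.1]
```

```bash
python3 -m jog '[{"rotation":[-0.0436,-0.0024,0],"delta_pos":[-0.0002,0.0044,-0.0032],"gripper":147},{"rotation":[-0.0871,-0.0047,0],"delta_pos":[-0.0005,0.0088,-0.0065],"gripper":147},{"rotation":[-0.1307,-0.007,0],"delta_pos":[-0.0007,0.0129,-0.0099],"gripper":147},{"rotation":[-0.1743,-0.0094,0],"delta_pos":[-0.0009,0.0169,-0.0137],"gripper":147},{"rotation":[-0.1743,-0.0094,0],"delta_pos":[-0.0009,0.0169,-0.0137],"gripper":147}]'
python3 -c "
from h import *
s=readout.observe();print(s['q'].round(3),s['wrist_force'],s['ft_torque'],s['finger_force'])
im,d=viewer.grab_frame('side');save('s7',im[120:300,200:420],2.5)"
```

```text
time: 12.95
tool_pos: [0.6162, 0.1476, 0.1291]
orientation: [-0.025, 0.906, -0.422, 0.011]
wrist_force: [-0.6, 0.7, -1.2]
width: 0.422
finger_force: 0.5
[-0.374  0.975 -0.515  1.413  0.983  1.671  0.447] [-0.64551534  0.73512146 -1.23541122] [1.00131306 0.05604897 0.01293632] 0.483059361577034
```

View pics/s7.png

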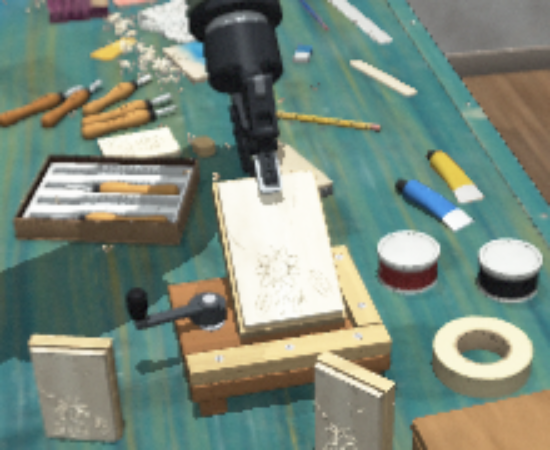

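```bash
python3 -m jog '[{"rotation":[0,0,0],"delta_pos":[0,0,0],"gripper":135},{"rotation":[0,0,0],"delta_pos":[0,-0.0005,-0.0003],"gripper":123},{"rotation":[0,0,0],"delta_pos":[0,-0.001,-0.0006],"gripper":111},{"rotation":[0,0,0],"delta_pos":[0,-0.0015,-0.0009],"gripper":99},{"rotation":[0,0,0],"delta_pos":[0,-0.002,-0.0012],"gripper":87}]'
python3 -m jog '[{"rotation":[0,0,0],"delta_pos":[0,0,0],"gripper":77},{"rotation":[0,0,0],"delta_pos":[0,-0.0003,0],"gripper":67},{"rotation":[0,0,0],"delta_pos":[0,-0.0005,0],"gripper":56},{"rotation":[0,0,0],"delta_pos":[0,-0.001,-0.0005],"gripper":45},{"rotation":[0,0,0],"delta_pos":[0,-0.001,-0.0005],"gripper":45}]'
python3 -c "
from h import *
s=readout.observe();print(s['q'].round(3),s['wrist_force'],s['ft_torque'],s['finger_force'])
im,d=viewer.grab_frame('side')
c=viewer.calibration('side')
for q in('block_heel','block_head'):
  for r in viewer.landmark_of('side',q)[:3]:print(q,r['confidence'],r['xy'],onz(c,[r['xy']],.04 if q=='block_heel' else .12))"
```

```text
time: 13.5
tool_pos: [0.6166, 0.1453, 0.129]
orientation: [-0.024, 0.906, -0.422, 0.011]
wrist_force: [0.1, 0.8, -0.3]
width: 0.657
finger_force: 0.5
time: 14.0
tool_pos: [0.6165, 0.1445, 0.1283]
orientation: [-0.025, 0.906, -0.423, 0.011]
wrist_force: [-0.2, 1.2, -1.2]
width: 0.823
finger_force: 0.5
[-0.37   0.974 -0.514  1.418  0.985  1.667  0.445] [-0.15022576  1.16142737 -1.19664665] [ 0.98784844 -0.03227002 -0.01197875] 0.5351692467229441
block_heel 0.87 [316.4, 252.0] [[0.62184755 0.05990687 0.04      ]]
block_heel 0.62 [342.6, 304.3] [[ 0.64439884 -0.1166048   0.04      ]]
block_heel 0.57 [234.7, 285.8] [[ 0.43212777 -0.02034843  0.04      ]]
block_head 0.93 [343.2, 267.3] [[ 0.64876899 -0.09786783  0.12      ]]
block_head 0.69 [234.5, 256.4] [[ 0.44104274 -0.02269767  0.12      ]]
block_head 0.66 [303.6, 195.3] [[0.61347088 0.18591902 0.12      ]]
```

```bash
python3 -m jog '[{"rotation":[0,0,0],"delta_pos":[-0.0001,0.0015,-0.0045],"gripper":45},{"rotation":[0,0,0],"delta_pos":[-0.0002,0.004,-0.0091],"gripper":45},{"rotation":[0,0,0],"delta_pos":[-0.0003,0.0064,-0.0137],"gripper":45},{"rotation":[0,0,0],"delta_pos":[-0.0005,0.0086,-0.0185],"gripper":45},{"rotation":[0,0,0],"delta_pos":[-0.0006,0.0107,-0.0233],"gripper":45}]'
python3 -m jog '[{"rotation":[0,0,0],"delta_pos":[-0.0001,0.0019,-0.0049],"gripper":45},{"rotation":[0,0,0],"delta_pos":[-0.0002,0.0036,-0.0098],"gripper":45},{"rotation":[0,0,0],"delta_pos":[-0.0003,0.0051,-0.0149],"gripper":45},{"rotation":[0,0,0],"delta_pos":[-0.0003,0.0064,-0.0199],"gripper":45},{"rotation":[0,0,0],"delta_pos":[-0.0004,0.0076,-0.025],"gripper":45}]'
python3 -c "
from h import *
s=readout.observe();print(s['q'].round(3),s['wrist_force'],s['ft_torque'],s['finger_force'])
im,d=viewer.grab_frame('side');save('s8',im[120:300,200:420],2.5)"
```

```text
time: 14.65
tool_pos: [0.6158, 0.1554, 0.1044]
orientation: [-0.025, 0.906, -0.423, 0.011]
wrist_force: [0.7, -0.5, -1.0]
width: 0.819
finger_force: 0.5
time: 15.15
tool_pos: [0.6155, 0.1628, 0.0796]
orientation: [-0.025, 0.906, -0.423, 0.011]
wrist_force: [-0.4, -1.0, -1.6]
width: 0.826
finger_force: 0.5
[-0.401  1.053 -0.505  1.386  0.998  1.644  0.4  ] [-0.43828057 -1.04306857 -1.61657506] [ 1.03068311  0.09722993 -0.07075398] 0.5328333377838135
```

View pics/s8.png

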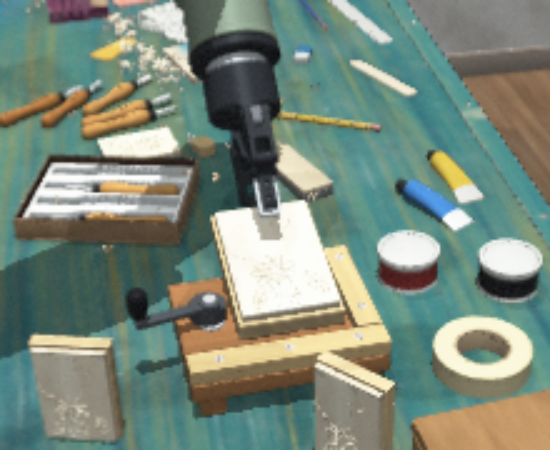

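```bash
python3 -m jog '[{"rotation":[0,0,0],"delta_pos":[-0.0001,0.001,-0.0052],"gripper":45},{"rotation":[0,0,0],"delta_pos":[-0.0001,0.0018,-0.0103],"gripper":45},{"rotation":[0,0,0],"delta_pos":[-0.0001,0.0025,-0.0155],"gripper":45},{"rotation":[0,0,0],"delta_pos":[-0.0002,0.0029,-0.0207],"gripper":45},{"rotation":[0,0,0],"delta_pos":[-0.0002,0.0032,-0.024],"gripper":45}]'
python3 -m jog '[{"rotation":[0,0,0],"delta_pos":[0,0,-0.002],"gripper":45},{"rotation":[0,0,0],"delta_pos":[0,0,-0.004],"gripper":45},{"rotation":[0,0,0],"delta_pos":[0,0,-0.0065],"gripper":45},{"rotation":[0,0,0],"delta_pos":[0,0,-0.009],"gripper":45},{"rotation":[0,0,0],"delta_pos":[0,0,-0.009],"gripper":45}]'
python3 -c "
from h import *
s=readout.observe();print(s['q'].round(3),s['wrist_force'],s['ft_torque'],s['finger_force'])
im,d=viewer.grab_frame('side');save('s9',im[120:300,200:420],2.5)
c=viewer.calibration('side')
C=cloud(c,d,np.ones(d.shape,bool));T=C[(C[:,0]>.59)&(C[:,0]<.65)&(C[:,1]>.06)&(C[:,1]<.2)&(C[:,2]>.05)&(C[:,2]<.1)]
for a in np.arange(.06,.2,.02):
  t=T[(T[:,1]>=a)&(T[:,1]<a+.02)];print(round(a,2),len(t),np.median(t[:,2]) if len(t) else 0)"
```

```text
time: 15.7
tool_pos: [0.6152, 0.1659, 0.0555]
orientation: [-0.025, 0.906, -0.423, 0.011]
wrist_force: [-0.1, -0.5, -0.5]
width: 0.826
finger_force: 0.5
time: 16.2
tool_pos: [0.6153, 0.1658, 0.0468]
orientation: [-0.025, 0.906, -0.423, 0.011]
wrist_force: [-0.1, 0.2, 0.7]
width: 0.827
finger_force: 0.0
[-0.41   1.102 -0.497  1.375  1.012  1.62   0.375] [-0.07791344  0.18216002  0.74805656] [0.82763573 0.0344864  0.00730195] 0.0
0.06 206 0.0665482767843979
0.08 134 0.06761881893318106
0.1 117 0.06775788861147025
0.12 127 0.06793531019912624
0.14 183 0.0691307437083547
0.16 93 0.0679104105713495
0.18 58 0.06794965036360523
0.2 0 0
```

```bash
python3 -m jog '[{"rotation":[0,0,0],"delta_pos":[0,0.012,-0.002],"gripper":45},{"rotation":[0,0,0],"delta_pos":[-0.001,0.03,-0.002],"gripper":45},{"rotation":[0,0,0],"delta_pos":[-0.003,0.065,0.0],"gripper":45},{"rotation":[0,0,0],"delta_pos":[-0.005,0.09,0.02],"gripper":45},{"rotation":[0.1,0.0054,0],"delta_pos":[-0.005,0.09,0.06],"gripper":150}]'
python3 -m jog '[{"rotation":[0.149,0.008,0],"delta_pos":[0,0,0.03],"gripper":255},{"rotation":[0.298,0.016,0],"delta_pos":[0,0,0.06],"gripper":255},{"rotation":[0.447,0.024,0],"delta_pos":[0,0,0.06],"gripper":255},{"rotation":[0.596,0.032,0],"delta_pos":[0,0,0.06],"gripper":255},{"rotation":[0.74,0.04,0],"delta_pos":[0,0,0.06],"gripper":255}]'
python3 -m jog '[{"rotation":[0.032,0.002,0],"delta_pos":[0,0,0],"gripper":255},{"rotation":[0.032,0.002,0],"delta_pos":[0,0,0],"gripper":255}]'
python3 -c "
from h import *
s=readout.observe();print(s['q'].round(3),R.from_quat(s['orientation']).as_matrix().round(3).tolist())
for n in('wrist','top'):
  im,d=viewer.grab_frame(n)
  if n=='wrist':save('w10',im)
  c=viewer.calibration(n)
  C=cloud(c,d,np.ones(d.shape,bool));T=C[(C[:,0]>.55)&(C[:,0]<.69)&(C[:,1]>.02)&(C[:,1]<.25)&(C[:,2]>.0625)&(C[:,2]<.074)]
  print(n,len(T),np.percentile(T,[1,99],axis=0).round(3).tolist(),cv2.minAreaRect((T[:,:2]*1000).astype(np.float32)))"
```

```text
time: 16.75
tool_pos: [0.6056, 0.2621, 0.1009]
orientation: [-0.031, 0.926, -0.377, 0.007]
wrist_force: [1.0, -0.3, -0.3]
width: 0.671
finger_force: 0.0
time: 17.25
tool_pos: [0.6108, 0.2572, 0.169]
orientation: [-0.027, 1.0, -0.013, 0.002]
wrist_force: [0.7, 0.2, -1.7]
width: -0.001
finger_force: 0.0
time: 17.45
tool_pos: [0.611, 0.2545, 0.1672]
orientation: [-0.026, 1.0, 0.0, -0.0]
wrist_force: [-0.4, 0.5, 0.0]
width: 0.002
finger_force: 0.0
[ 0.046  0.798 -0.893  1.521  0.659  1.144  0.644] [[-0.999, -0.052, -0.001], [-0.052, 0.999, 0.0], [0.001, 0.0, -1.0]]
wrist 20209 [[0.557, 0.066, 0.065], [0.661, 0.204, 0.069]] ((604.8003540039062, 133.4140625), (115.41764831542969, 141.33241271972656), 3.719571590423584)
top 17 [[0.562, 0.187, 0.063], [0.573, 0.205, 0.071]] ((569.0944213867188, 196.83688354492188), (10.473947525024414, 19.151174545288086), 16.414453506469727)
```

View pics/w10.png

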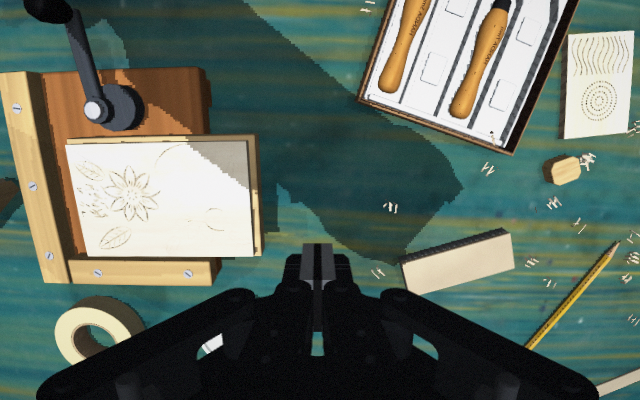

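The wrist picture shows the block lying flat, carved face up, at (67–260, 137–257). Its foot is short of the fence (x≈50 px), and the cam is clear of it. Next I'll push it home at the middle of the head end.

```bash
python3 -m jog '[{"rotation":[0,0,0],"delta_pos":[0.002,-0.012,-0.04],"gripper":255},{"rotation":[0,0,0],"delta_pos":[0.002,-0.0125,-0.08],"gripper":255},{"rotation":[0,0,0],"delta_pos":[0.002,-0.0125,-0.117],"gripper":255},{"rotation":[0,0,0],"delta_pos":[0.002,-0.0125,-0.117],"gripper":255},{"rotation":[0,0,0],"delta_pos":[0.0025,-0.018,-0.117],"gripper":255}]'
python3 -m jog '[{"rotation":[0,0,0],"delta_pos":[0.0003,-0.006,0],"gripper":255},{"rotation":[0,0,0],"delta_pos":[0.0006,-0.012,0],"gripper":255},{"rotation":[0,0,0],"delta_pos":[0.0009,-0.018,0],"gripper":255},{"rotation":[0,0,0],"delta_pos":[0.0013,-0.024,0],"gripper":255},{"rotation":[0,0,0],"delta_pos":[0.0013,-0.024,0],"gripper":255}]'
python3 -m jog '[{"rotation":[0,0,0],"delta_pos":[0.0003,-0.005,0],"gripper":255},{"rotation":[0,0,0],"delta_pos":[0.0005,-0.009,0],"gripper":255},{"rotation":[0,0,0],"delta_pos":[0.0007,-0.013,0],"gripper":255},{"rotation":[0,0,0],"delta_pos":[0.0007,-0.013,0],"gripper":255}]'
```

```text
time: 18.05
tool_pos: [0.6121, 0.2407, 0.0508]
orientation: [-0.029, 1.0, 0.0, -0.001]
wrist_force: [0.7, 0.1, 0.3]
width: 0.001
finger_force: 0.0
time: 18.55
tool_pos: [0.6147, 0.2131, 0.0507]
orientation: [-0.027, 1.0, 0.0, 0.0]
wrist_force: [0.7, 0.6, 0.5]
width: -0.002
finger_force: 0.1
time: 18.95
tool_pos: [0.615, 0.2005, 0.0502]
orientation: [-0.027, 1.0, 0.0, -0.0]
wrist_force: [1.0, 2.6, 2.9]
width: -0.002
finger_force: 1.7
```

```bash
python3 -m jog '[{"rotation":[0,0,0],"delta_pos":[0.0001,-0.002,0],"gripper":255},{"rotation":[0,0,0],"delta_pos":[0.0002,-0.004,0],"gripper":255},{"rotation":[0,0,0],"delta_pos":[0.0002,-0.004,0],"gripper":255}]'
python3 -m jog '[{"rotation":[0,0,0],"delta_pos":[0.0001,-0.002,0],"gripper":255},{"rotation":[0,0,0],"delta_pos":[0.0002,-0.004,0],"gripper":255},{"rotation":[0,0,0],"delta_pos":[0.0002,-0.004,0],"gripper":255}]'
python3 -m jog '[{"rotation":[0,0,0],"delta_pos":[0.0001,-0.002,0],"gripper":255},{"rotation":[0,0,0],"delta_pos":[0.0001,-0.002,0],"gripper":255}]'
```

```text
time: 19.25
tool_pos: [0.6151, 0.1967, 0.0501]
orientation: [-0.027, 1.0, 0.0, -0.0]
wrist_force: [0.5, 2.4, 3.7]
width: -0.006
finger_force: 2.3
time: 19.55
tool_pos: [0.6152, 0.1928, 0.0501]
orientation: [-0.027, 1.0, 0.0, -0.0]
wrist_force: [-0.3, 3.6, 4.8]
width: 0.002
finger_force: 2.6
time: 19.75
tool_pos: [0.6149, 0.1923, 0.0502]
orientation: [-0.028, 1.0, 0.001, -0.0]
wrist_force: [-1.4, 10.5, 4.3]
width: 0.003
finger_force: 5.6
```

```bash
python3 -m jog '[{"rotation":[0,0,0],"delta_pos":[0,-0.0015,0],"gripper":255},{"rotation":[0,0,0],"delta_pos":[0,-0.0015,0],"gripper":255}]'
python3 -m jog '[{"rotation":[0,0,0],"delta_pos":[-0.001,0.012,0],"gripper":255},{"rotation":[0,0,0],"delta_pos":[-0.002,0.035,0],"gripper":255},{"rotation":[0,0,0],"delta_pos":[-0.002,0.04,0.05],"gripper":255},{"rotation":[0,0,0],"delta_pos":[-0.002,0.04,0.1],"gripper":255},{"rotation":[0,0,0],"delta_pos":[-0.002,0.04,0.12],"gripper":255}]'
cat > m.py <<'E'
from h import *
for n in('wrist','side','top'):
  c=viewer.calibration(n);im,d=viewer.grab_frame(n)
  C=cloud(c,d,np.ones(d.shape,bool));T=C[(C[:,0]>.57)&(C[:,0]<.68)&(C[:,1]>.02)&(C[:,1]<.2)&(C[:,2]>.0635)&(C[:,2]<.074)]
  if len(T)>50:print(n,len(T),np.percentile(T,[1,50,99],axis=0).round(3).tolist(),cv2.minAreaRect((T[:,:2]*1000).astype(np.float32)))
  for q in('block_heel','block_head','lever_grip','cam_pivot'):
    for r in viewer.landmark_of(n,q)[:2]:
      if r['confidence']>.4:print(n,q,round(r['confidence'],2),onz(c,[r['xy']],.085 if q=='lever_grip' else .04).round(3))
E
python3 m.py
```

```text
time: 19.95
tool_pos: [0.6145, 0.1919, 0.0503]
orientation: [-0.028, 1.0, 0.002, -0.0]
wrist_force: [-3.6, 15.1, 3.5]
width: -0.002
finger_force: 7.7
time: 20.45
tool_pos: [0.614, 0.2301, 0.174]
orientation: [-0.027, 1.0, 0.0, 0.001]
wrist_force: [1.8, 0.4, -0.1]
width: 0.003
finger_force: 0.0
wrist 18946 [[0.571, 0.037, 0.066], [0.613, 0.107, 0.067], [0.661, 0.175, 0.069]] ((615.7124633789062, 105.2072525024414), (92.40390014648438, 141.733642578125), 3.2124619483947754)
wrist block_heel 0.88 [[ 0.64  -0.036  0.04 ]]
wrist block_heel 0.64 [[0.619 0.031 0.04 ]]
wrist block_head 0.71 [[0.611 0.178 0.04 ]]
wrist lever_grip 0.72 [[0.483 0.071 0.085]]
wrist cam_pivot 0.88 [[0.547 0.089 0.04 ]]
side 1404 [[0.572, 0.034, 0.065], [0.617, 0.096, 0.068], [0.663, 0.173, 0.071]] ((617.089111328125, 104.82374572753906), (92.6526107788086, 143.23629760742188), 2.85854172706604)
side block_heel 0.69 [[ 0.435 -0.026  0.04 ]]
side block_heel 0.67 [[0.614 0.032 0.04 ]]
side block_head 0.97 [[0.619 0.171 0.04 ]]
side block_head 0.7 [[0.427 0.091 0.04 ]]
side lever_grip 0.82 [[0.482 0.065 0.085]]
side lever_grip 0.53 [[ 0.615 -0.02   0.085]]
side cam_pivot 0.8 [[0.55 0.09 0.04]]
top block_heel 0.8 [[0.421 0.01  0.04 ]]
top block_heel 0.49 [[ 0.643 -0.073  0.04 ]]
top block_head 0.59 [[0.613 0.179 0.04 ]]
top block_head 0.53 [[ 0.426 -0.003  0.04 ]]
top lever_grip 0.48 [[0.49  0.074 0.085]]
top cam_pivot 0.81 [[0.547 0.089 0.04 ]]
```

```bash
python3 - <<'E'
import numpy as np
ex=np.array([.054,-.9985]);ey=np.array([.9985,.054]);P=np.array([.5479,.0882])
for a in [-.3,-.2,-.1,0,.1,.2,.3,.4,.5,.6,.7,.8,.9,1.0,1.1,1.2,1.3,1.4,1.45,1.5,1.55]:
    G=P+.068*(-np.sin(a)*ex-np.cos(a)*ey);d=-np.cos(a)*ex+np.sin(a)*ey
    print(a,G.round(4),(G-.0235*d).round(4))
E
python3 -m jog '[{"rotation":[0,0,0],"delta_pos":[-0.04,-0.03,0],"gripper":255},{"rotation":[0,0,0],"delta_pos":[-0.07,-0.07,0],"gripper":255},{"rotation":[0,0,0],"delta_pos":[-0.1,-0.11,0],"gripper":255},{"rotation":[0,0,0],"delta_pos":[-0.132,-0.15,0],"gripper":255},{"rotation":[0,0,0],"delta_pos":[-0.132,-0.195,0],"gripper":255}]'
python3 -m jog '[{"rotation":[0,0,0],"delta_pos":[0,0,0],"gripper":255}]'
```

```text
-0.3 [0.4841 0.0646] [0.4923 0.0426]
-0.2 [0.4821 0.0711] [0.488  0.0484]
-0.1 [0.4807 0.0778] [0.4843 0.0545]
0 [0.48   0.0845] [0.4813 0.0611]
0.1 [0.48   0.0913] [0.4789 0.0679]
0.2 [0.4806 0.0981] [0.4772 0.0748]
0.3 [0.4819 0.1048] [0.4762 0.082 ]
0.4 [0.4839 0.1113] [0.476  0.0892]
0.5 [0.4866 0.1175] [0.4764 0.0963]
0.6 [0.4898 0.1235] [0.4776 0.1034]
0.7 [0.4936 0.1291] [0.4795 0.1104]
0.8 [0.498  0.1343] [0.482  0.1171]
0.9 [0.5028 0.1391] [0.4852 0.1235]
1.0 [0.5081 0.1434] [0.4891 0.1296]
1.1 [0.5138 0.147 ] [0.4935 0.1353]
1.2 [0.5199 0.1502] [0.4985 0.1405]
1.3 [0.5262 0.1526] [0.5039 0.1451]
1.4 [0.5327 0.1545] [0.5098 0.1492]
1.45 [0.5361 0.1552] [0.5129 0.1511]
1.5 [0.5394 0.1557] [0.5161 0.1527]
1.55 [0.5428 0.156 ] [0.5194 0.1543]
time: 21.7
tool_pos: [0.4782, 0.0337, 0.1702]
orientation: [-0.029, 1.0, -0.0, -0.001]
wrist_force: [1.8, -0.5, 0.6]
width: -0.003
finger_force: 0.0
time: 21.8
tool_pos: [0.4808, 0.0281, 0.1698]
orientation: [-0.023, 1.0, -0.001, -0.001]
wrist_force: [-0.1, 0.8, 0.4]
width: 0.002
finger_force: 0.0
```

```bash
python3 -m jog '[{"rotation":[0,0,0],"delta_pos":[0.004,0.006,-0.03],"gripper":255},{"rotation":[0,0,0],"delta_pos":[0.004,0.006,-0.07],"gripper":255},{"rotation":[0,0,0],"delta_pos":[0.004,0.006,-0.096],"gripper":255},{"rotation":[0,0,0],"delta_pos":[0.004,0.006,-0.096],"gripper":255},{"rotation":[0,0,0],"delta_pos":[0.004,0.006,-0.096],"gripper":255}]'
```

```text
time: 22.3
tool_pos: [0.4856, 0.041, 0.0747]
orientation: [-0.027, 1.0, 0.0, -0.0]
wrist_force: [0.7, -0.8, 1.0]
width: 0.005
finger_force: 0.0
```

```bash
python3 -m jog '[{"rotation":[0,0,0],"delta_pos":[-0.001,0.0135,0],"gripper":255},{"rotation":[0,0,0],"delta_pos":[-0.004,0.02,0],"gripper":255},{"rotation":[0,0,0],"delta_pos":[-0.0065,0.027,0],"gripper":255},{"rotation":[0,0,0],"delta_pos":[-0.0085,0.034,0],"gripper":255},{"rotation":[0,0,0],"delta_pos":[-0.0095,0.041,0],"gripper":255}]'
python3 -m jog '[{"rotation":[0,0,0],"delta_pos":[0,0.007,0],"gripper":255},{"rotation":[0,0,0],"delta_pos":[0,0.0143,0],"gripper":255},{"rotation":[0,0,0],"delta_pos":[0.0014,0.0214,0],"gripper":255},{"rotation":[0,0,0],"delta_pos":[0.0033,0.0284,0],"gripper":255},{"rotation":[0,0,0],"delta_pos":[0.0033,0.0284,0],"gripper":255}]'
```

```text
time: 22.8
tool_pos: [0.4758, 0.082, 0.0743]
orientation: [-0.027, 1.0, 0.0, 0.0]
wrist_force: [1.1, -1.6, -0.9]
width: -0.002
finger_force: 0.9
time: 23.3
tool_pos: [0.4793, 0.1112, 0.0741]
orientation: [-0.028, 1.0, 0.001, -0.0]
wrist_force: [0.1, -0.2, 0.7]
width: 0.003
finger_force: 0.0
```

```bash
cat > l.py <<'E'
from h import *
P=np.array([.5479,.0882])
print(readout.observe()['tool_pos'].round(4))
for n in('wrist','side','top'):
  c=viewer.calibration(n);viewer.grab_frame(n)
  for r in viewer.landmark_of(n,'lever_grip')[:2]:
    g=onz(c,[r['xy']],.085)[0,:2];v=g-P;b=[v@[.054,-.9985],v@[.9985,.054]]
    print(n,round(r['confidence'],2),g.round(3),'r',np.hypot(*b).round(3),'a',np.arctan2(-b[0],-b[1]).round(3))
E
python3 l.py
```

```text
[0.4793 0.1112 0.0741]
wrist 0.58 [0.494 0.13 ] r 0.068 a 0.716
side 0.73 [0.49 0.13] r 0.071 a 0.686
```

```bash
python3 -m jog '[{"rotation":[0,0,0],"delta_pos":[0.0025,0.0067,0],"gripper":255},{"rotation":[0,0,0],"delta_pos":[0.0057,0.0131,0],"gripper":255},{"rotation":[0,0,0],"delta_pos":[0.0096,0.0192,0],"gripper":255},{"rotation":[0,0,0],"delta_pos":[0.014,0.0249,0],"gripper":255},{"rotation":[0,0,0],"delta_pos":[0.014,0.0249,0],"gripper":255}]'
python3 -m jog '[{"rotation":[0,0,0],"delta_pos":[0.005,0.0052,0],"gripper":255},{"rotation":[0,0,0],"delta_pos":[0.0104,0.0098,0],"gripper":255},{"rotation":[0,0,0],"delta_pos":[0.0163,0.0139,0],"gripper":255},{"rotation":[0,0,0],"delta_pos":[0.0194,0.0158,0],"gripper":255},{"rotation":[0,0,0],"delta_pos":[0.0194,0.0158,0],"gripper":255}]'
python3 l.py
```

```text
time: 24.1
tool_pos: [0.4936, 0.1361, 0.0741]
orientation: [-0.028, 1.0, 0.001, 0.0]
wrist_force: [-0.7, 0.1, 0.7]
width: -0.004
finger_force: 0.0
time: 24.6
tool_pos: [0.512, 0.1501, 0.0735]
orientation: [-0.027, 1.0, -0.0, -0.001]
wrist_force: [-4.5, -3.0, -1.2]
width: -0.002
finger_force: 2.2
[0.512  0.1501 0.0735]
side 0.58 [0.531 0.145] r 0.06 a 1.331
top 0.67 [0.654 0.378] r 0.309 a 1.975
```

```bash
python3 -m jog '[{"rotation":[0,0,0],"delta_pos":[0.002,0.0006,0],"gripper":255},{"rotation":[0,0,0],"delta_pos":[0.004,0.001,0],"gripper":255},{"rotation":[0,0,0],"delta_pos":[0.004,0.001,0],"gripper":255}]'
python3 -m jog '[{"rotation":[0,0,0],"delta_pos":[0.002,0.0002,0],"gripper":255},{"rotation":[0,0,0],"delta_pos":[0.003,0.0003,0],"gripper":255},{"rotation":[0,0,0],"delta_pos":[0.003,0.0003,0],"gripper":255}]'
python3 l.py
```

```text
time: 25.2
tool_pos: [0.5149, 0.1515, 0.0735]
orientation: [-0.027, 1.0, -0.0, -0.002]
wrist_force: [-13.7, -2.7, 1.7]
width: -0.002
finger_force: 6.6
time: 25.5
tool_pos: [0.5162, 0.1516, 0.0735]
orientation: [-0.028, 1.0, -0.001, -0.003]
wrist_force: [-26.7, -4.6, 13.3]
width: 0.0
finger_force: 13.3
[0.5162 0.1516 0.0735]
side 0.77 [0.538 0.147] r 0.059 a 1.456
```

```bash
python3 -m jog '[{"rotation":[0,0,0],"delta_pos":[-0.012,-0.002,0],"gripper":255},{"rotation":[0,0,0],"delta_pos":[-0.045,-0.005,0],"gripper":255},{"rotation":[0,0,0],"delta_pos":[-0.05,-0.005,0.04],"gripper":255},{"rotation":[0,0,0],"delta_pos":[-0.05,-0.005,0.09],"gripper":255},{"rotation":[0,0,0],"delta_pos":[-0.05,-0.005,0.14],"gripper":255}]'
python3 -m jog '[{"rotation":[0,0,0],"delta_pos":[-0.02,-0.01,0.05],"gripper":255},{"rotation":[0,0,0],"delta_pos":[-0.02,-0.01,0.05],"gripper":255}]'
python3 l.py; python3 m.py; python3 -c "
from h import *
c=viewer.calibration('side');viewer.grab_frame('side')
for q in('whetstone','ink_tin','eraser','masking_tape'):
  for r in viewer.landmark_of('side',q)[:1]:print(q,round(r['confidence'],2),onz(c,[r['xy']],0).round(3))"
```

```text
time: 26.3
tool_pos: [0.4693, 0.1475, 0.216]
orientation: [-0.028, 1.0, 0.001, -0.0]
wrist_force: [1.1, -0.5, 0.3]
width: -0.003
finger_force: 0.0
time: 26.5
tool_pos: [0.4502, 0.1377, 0.2686]
orientation: [-0.027, 1.0, 0.0, 0.003]
wrist_force: [0.9, -0.1, -0.9]
width: 0.001
finger_force: 0.0
[0.4502 0.1377 0.2686]
side 0.72 [0.537 0.151] r 0.064 a 1.459
wrist 601 [[0.578, 0.035, 0.064], [0.587, 0.085, 0.067], [0.665, 0.156, 0.069]] ((610.4712524414062, 104.4542465209961), (148.09002685546875, 45.12853240966797), 54.60443878173828)
wrist block_heel 0.63 [[0.422 0.02  0.04 ]]
wrist block_heel 0.61 [[ 0.626 -0.054  0.04 ]]
wrist block_head 0.66 [[ 0.715 -0.12   0.04 ]]
wrist block_head 0.63 [[ 0.435 -0.016  0.04 ]]
wrist cam_pivot 0.6 [[0.547 0.091 0.04 ]]
side 1411 [[0.578, 0.034, 0.064], [0.624, 0.097, 0.068], [0.671, 0.173, 0.071]] ((624.1520385742188, 105.62513732910156), (92.18959045410156, 144.7972412109375), 2.932208299636841)
side block_heel 0.92 [[ 0.647 -0.111  0.04 ]]
side block_heel 0.59 [[0.632 0.034 0.04 ]]
side block_head 0.78 [[0.428 0.089 0.04 ]]
side block_head 0.64 [[ 0.67  -0.012  0.04 ]]
side lever_grip 0.67 [[0.529 0.141 0.085]]
side cam_pivot 0.64 [[0.552 0.089 0.04 ]]
top 836 [[0.58, 0.037, 0.064], [0.642, 0.074, 0.067], [0.669, 0.171, 0.073]] ((622.9412231445312, 107.76309204101562), (92.43409729003906, 145.89842224121094), 1.1072242259979248)
top block_heel 0.83 [[0.618 0.03  0.04 ]]
top block_heel 0.51 [[ 0.641 -0.067  0.04 ]]
top block_head 0.68 [[ 0.664 -0.076  0.04 ]]
whetstone 0.57 [[0.685 0.384 0.   ]]
ink_tin 0.61 [[0.766 0.173 0.   ]]
eraser 0.79 [[ 0.599 -0.212  0.   ]]
masking_tape 0.93 [[0.79  0.018 0.   ]]
```

```bash
python3 -c "
from cell import job_done
print(job_done())"
```

```text
the job is handed in; nothing more can be done
None
```

The job is handed in: the block lies flat, carved face up, with its foot against the fence, and the cam lever is at its stop (about 1.45 rad), clamping it to the cheek. The first tip was taken back upright at about 15° to turn the gripper, and the bystanders measured as unmoved.

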